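# Put the block plane away and close the tool chest

## Task

Put the block plane away, sole down, in the empty left-hand till of the wooden tool chest, setting it down rather than dropping it. Then break the chest lid's folding stay at its knee - push the knee joint towards the hinges and down until it has clearly folded; do not force the lid against the locked stay - and lower the lid fully shut without letting it slam. Leave everything else on the bench where it is.

Things in the scene. Friction and masses are not known exactly. Their poses are not given: they have to be found in the camera images.
- chest: fixed wooden tool chest, 230 deep (its x) x 300 wide (its y) x 100 mm high without the lid, walls 12 mm. Origin under the centre of its bottom; -x front, +x hinge side, +y left as seen from the front. The front is turned to the robot's right. A divider (y -35 mm, top z 85 mm) parts the right-hand well with chisels from the till on the left
- till (a point): middle of the flat floor of the empty till, 65 mm over the bench, 35 mm below the rim; the till is 206 mm long (chest x) and 169 mm wide (chest y); axes as the chest's
- lid (a joint): opening of the lid (rad): 0 shut, 1.13 at the start on the locked stay. A shallow box lid 230 x 300 mm, 45 mm high over the rim, 0.6 kg. Raised, it leans forward over the chest, front edge above the chest's middle, 0.33 m over the bench. Stiff: with the stay broken it stays where it is left and goes down under a push of 2 to 6 N on its outer face near the front edge
- lid_hinge (a point): middle of the hinge line, at the chest's back rim, z = 100 mm. Moves with the lid: x points from the front edge to the hinge, y along the hinge line, z out of the lid's flat outer face, which lies 45 mm from the hinge line
- lid_edge (a point): middle of the upper front edge of the lid's outer face, 230 mm forward of the hinge line and 45 mm outward; moves with the lid, axes as lid_hinge
- stay (a joint): fold of the stay at its knee (rad): 0 with its bars in line, -0.07 at the start, locked over centre against a stop; grows as the knee folds towards the hinges and down; 2.7 with the lid shut. Below 0 the lid cannot come down. Folding takes 5 to 9 N at the knee and it stays as left: 15 mm past in-line gives 0.35, 30 mm 0.7, the lid sinking by 0.1
- stay_knee (a point): knee rivet of the steel stay: a boss 22 mm across, 16 mm long, joining two flat bars 14 mm wide, 86 mm between pivots, 26 mm in from the chest's right-hand outer face. At the start 53 mm above the rim, under the lid's front edge. The lower bar turns on the chest wall 150 mm forward of the hinge line, 15 mm below the rim; push square to the stay, along (0.78, 0, -0.63) in chest axes
- plane_mid (a point): centre of the steel block plane, 145 mm long (its x), 50 mm wide (its y), half-way up: 22 mm over its sole. Straight upright cheeks 36 mm high over the middle 95 mm of its length, lever cap and knob up to 45 mm; z up when on its sole; 0.45 to 0.9 kg. It lies sole down on the bench to the right of the chest; grip it across the cheeks
- plane: the same block plane; origin under the middle of its sole
- sanding_block: cork sanding block 120 x 62 x 36 mm, grey abrasive on its underside; origin under its centre, its x along the length. Not part of the job
- glue: upright round glue bottle, 60 mm across, 180 mm high; origin under its centre. Not part of the job
- tape: tape measure standing on edge, 72 x 40 x 66 mm; origin under its centre. Not part of the job
- square: combination square lying flat, blade 200 mm; origin under it. Not part of the job
- hammer: hammer lying down, 260 mm long; origin under the middle of its length. Not part of the job

How it is judged:
On the way, in this order (a step that is already met when the one before it is completed fails the run):
1. the plane stands on its sole in the till, let go, with the lid still held up by the locked stay (x of plane_mid in the frame of chest between -0.05 and 0.05 m and y of plane_mid in the frame of chest between -0.01 and 0.12 m and z of plane_mid in the frame of chest between 0.079 and 0.095 m and angle between plane_mid's own z axis and vertical below 0.15 rad and contact force between the fingers and plane below 0.1 N and linear speed of plane below 0.03 m/s and value of joint lid above 1 rad and value of joint stay below 0.1 rad), for 0.2 s.
2. the stay is broken: its knee has folded clearly past in-line, the lid still well up (value of joint stay above 0.25 rad and value of joint lid above 0.5 rad), for 0.1 s.
At the end, for the whole second after the job is handed in: the lid is fully shut (within 0.03 rad, about 7 mm at the front edge) and the plane stands at rest on its sole in the left-hand till (its centre over the till, 79 to 95 mm above the bench, within 0.15 rad of upright) (value of joint lid below 0.03 rad and x of plane_mid in the frame of chest between -0.05 and 0.05 m and y of plane_mid in the frame of chest between -0.01 and 0.12 m and z of plane_mid in the frame of chest between 0.079 and 0.095 m and angle between plane_mid's own z axis and vertical below 0.15 rad and linear speed of plane below 0.02 m/s); the robot touches nothing.
It fails at once if the lid slams: it swings shut faster than 2.5 rad/s (velocity of joint lid below -2.5 rad/s).
It fails at once if the plane is dropped: out of the fingers it moves faster than 0.6 m/s (contact force between the fingers and plane below 0.1 N and linear speed of plane above 0.6 m/s).
It fails at once if the lid or chest is forced with more than 60 N while the stay is still locked (value of joint stay below 0 rad and contact force between the fingers and chest above 60 N).
It fails at once if another thing on the bench is shifted by more than 40 mm (distance of any of sanding_block, glue, tape, hammer, square from where it was at the start of the episode above 0.04 m).
It also fails if it takes over 58 s, if anything falls off the work surface, if the arm or the gripper's body presses on something with over 40 N, if the wrist force passes 120 N, or if a joint passes its speed limit or range.

## Robot

A 6-joint arm with a two-finger parallel gripper is mounted at the origin on the work surface. World frame = base frame: x ahead of the robot, y to its left, z up, the work surface at z = 0. Lengths are in m, angles in rad, forces in N, time in s.
With the tool pointing down it reaches from about 0.375 to 0.75 m from the base axis. Payload 9 kg.
Tool frame: the origin (TCP) lies midway between the tips of the shut fingers; the grasp point (between the pads) lies 19 mm behind it; z points along the fingers, y is the line along which they close (so a half turn about z gives the same grasp; the last joint's range is limited). The gripper opens to 85 mm and grips with 20 to 120 N. Pads are 22 mm wide; open, the fingers measure 114 mm over their backs; the gripper's body (76 mm by 85 mm) begins 54 mm behind the grasp point. The pads swing forward as they close: fully open they stand 13 mm farther back than shut.
Start: joints at [-1.489, 0.104, 0.097, 1.564, 0, 1.353], TCP at [0.177, -0.573, 0.231] pointing down, gripper open.
Joint ranges: [-2.99, 2.99], [-0.84, 1.86], [-1.1, 1.16], [-1.84, 2.11], [-1.51, 1.56], [-3.14, 3.14]. Speed limits (rad/s): [2.22, 2.22, 2.57, 3.14, 3.14, 3.14].

## Interface

Orientations are given as a unit quaternion [w, x, y, z].
In Python, from station import env, effector, planner, viewer gives the robot as it stands. The module is installed in compiled form; this text tells all that it offers. Calls block until the motion is done:
- env.movep(position, orientation): joint-space move of the TCP to a pose.
- env.servo_line(position, rot=None, velocity=0.15, force_limit=None): straight line of the TCP; rot=None keeps the orientation; velocity is the mean speed in m/s. With force_limit (N) it stops when the force on the tool has changed by that much, and returns True; else False.
- env.set_joints(angles): joint-space move.
- effector.move_gripper(opening, force=None): finger opening in m; force is the grip in N (None keeps the last); returns when the fingers have stopped.
- env.dwell(seconds).
- planner.inverse_kinematics(position, orientation): joint angles nearest the present ones, or None.
- env.get_obs(): the state.
- viewer.camera(name): name is "scene" or "top" or "wrist"; returns a dict with "image" (400x640x3 uint8, blue, green, red), "depth" (400x640 float32, m along the optical axis (not along the pixel's ray), 0 where there is no reading), "vfov" (degrees; the focal length in pixels is half the picture's height over the tangent of half this angle, whatever the lens; pixels are square), "cx", "cy" (the principal point, pixels), "dist" ([k1, k2, p1, p2, k3] as OpenCV has them; the pictures are not rectified), "R" (3x3) and "t" (3): a world point X has camera coordinates R X + t. Camera axes: x right, y down, z forward; pixel columns grow to the right and rows downward; lengths in m; the calibration is good to about 2 mm. A picture is of the moment at which its call begins.
A pose or a line that the arm cannot do raises env.MotionError and nothing moves.
- env.sign_off(): hands the job in; it is judged then, once.
The state is a dict: "clock": time; "q": joint angles; "joint_velocities": joint speeds; "effort": joint torques, N m; "tcp_pos": TCP position; "orientation": TCP orientation; "wrist_force": force on the tool from outside, world axes, zero at the start; "torque": the same for the moment, N m; "gripper_width": finger opening in m; "grip_force": force on a finger pad.
Only numpy, scipy, OpenCV 4.12 (cv2) and the standard library are available. Lean on these libraries where they do the work, as an engineer would, in place of code of your own. Each camera call takes 0.05 s, during which the arm holds its last target. There are 200 camera calls.

## Working session

There is one attempt and no reset: what is moved stays moved. The work goes in short steps, each a Python script; the robot and the scene stay as the last script left them, time stands still between calls to the robot, and variables do not carry over. Pictures are saved under pics/ and viewed, at most 10 in all, crops included, and the job is handed in when it is done.

```bash
mkdir -p pics; cat > h.py <<'E'
import numpy as np, cv2
from station import env, effector, planner, viewer
from scipy.spatial.transform import Rotation as Ro
def cam(n,save=None):
    c=viewer.camera(n)
    if save: cv2.imwrite('pics/'+save,c['image'])
    np.savez(''+n+'.npz',**{k:np.array(v) for k,v in c.items()})
    return c
def xyz(c):
    h,w=c['depth'].shape; f=h/2/np.tan(np.radians(float(c['vfov'])/2))
    K=np.array([[f,0,c['cx']],[0,f,c['cy']],[0,0,1]],float)
    u,v=np.meshgrid(np.arange(w),np.arange(h))
    p=cv2.undistortPoints(np.stack([u,v],-1).reshape(-1,1,2).astype(np.float64),K,np.array(c['dist'],float)).reshape(h,w,2)
    d=c['depth'].astype(float)
    P=np.dstack([p*d[...,None],d])
    W=(P-np.array(c['t']).ravel())@np.array(c['R'])
    W[d==0]=np.nan
    return W
def quat(z,y):
    z=np.array(z,float);z/=np.linalg.norm(z);y=np.array(y,float);y-=z*(y@z);y/=np.linalg.norm(y)
    q=Ro.from_matrix(np.column_stack([np.cross(y,z),y,z])).as_quat()
    return [q[3],q[0],q[1],q[2]]
E
python3 - <<'E'
from h import *
for n in ('scene','top'): cam(n,n+'1.png')
E
```

```text
(no output)
```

View pics/scene1.png

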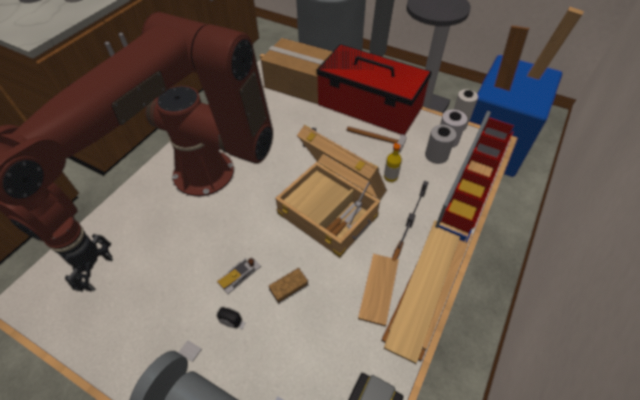

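View pics/top1.png

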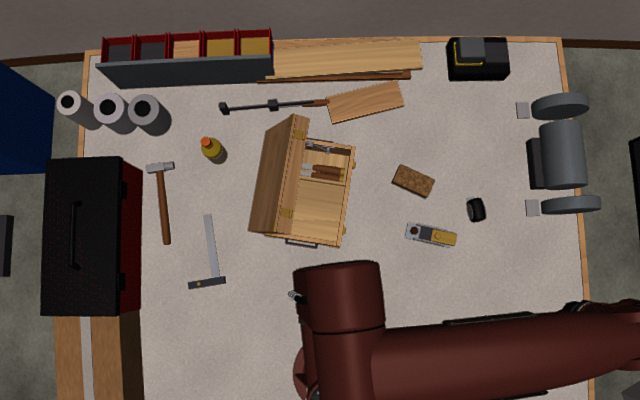

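The top view shows the plane at about (430,235), the sanding block at (413,180), and the tape at (476,209). The chest spans about (250–355,115–245), with its front to the right and the till near the robot. The scene view agrees.

```bash
python3 - <<'E'
from h import *
c=dict(np.load('top.npz')); W=xyz(c)
np.set_printoptions(precision=3,suppress=True)
im=c['image'][100:260,230:500]; cv2.imwrite('pics/topcrop.png',cv2.resize(im,None,fx=2.96,fy=2.96,interpolation=cv2.INTER_CUBIC))
for u,v in [(413,180),(476,209),(430,235),(410,232),(450,238),(320,210),(354,150),(342,243),(300,116),(250,230),(296,122),(275,180),(210,148),(130,20)]: print(u,v,W[v,u])
# blobs above bench
def rect(mask,n):
    k,l,s,_=cv2.connectedComponentsWithStats(mask.astype(np.uint8)); i=1+np.argmax(s[1:,4])
    P=W[l==i]; r=cv2.minAreaRect((P[:,:2]*1000).astype(np.float32)); print(n,r,P[:,2].max(),P[:,:2].min(0),P[:,:2].max(0))
z=W[...,2]; u,v=np.meshgrid(range(640),range(400))
rect((z>.012)&(z<.06)&(u>395)&(u<465)&(v>215)&(v<255),'plane')
rect((z>.025)&(z<.06)&(u>395)&(u<465)&(v>215)&(v<255),'planehi')
rect((z>.012)&(u>385)&(u<445)&(v>155)&(v<205),'sand')
rect((z>.012)&(u>460)&(u<495)&(v>190)&(v<230),'tape')
# rim: points z 0.09..0.108
m=(abs(z-.1)<.006)&(u>240)&(u<365)&(v>100)&(v<260); rect(m,'rim')
m=(z>.055)&(z<.075)&(u>285)&(u<365)&(v>150)&(v<260); rect(m,'tillfloor')
# lid outer-face plane fit
P=W[150:220,262:285].reshape(-1,3);P=P[~np.isnan(P[:,0])];cc=P.mean(0);n=np.linalg.svd(P-cc)[2][2];print('lid face',cc,n*np.sign(n[2]),np.std((P-cc)@n))
E
```

```text
413 180 [ 0.578 -0.262  0.035]
476 209 [ 0.479 -0.444  0.06 ]
430 235 [ 0.407 -0.306  0.026]
410 232 [ 0.42  -0.248  0.009]
450 238 [ 0.395 -0.364  0.042]
320 210 [0.49  0.027 0.063]
354 150 [ 0.661 -0.079  0.101]
342 243 [ 0.393 -0.038 -0.005]
300 116 [0.701 0.07  0.316]
250 230 [0.429 0.224 0.15 ]
296 122 [0.684 0.08  0.322]
275 180 [0.545 0.14  0.276]
210 148 [0.672 0.342 0.134]
130 20 [ 1.397  0.83  -0.391]
plane ((407.90167236328125, -313.81854248046875), (139.73837280273438, 50.50408172607422), 77.38801574707031) 0.048073526182756565 [ 0.374 -0.384] [ 0.442 -0.246]
planehi ((406.0081787109375, -322.522705078125), (121.9232406616211, 50.39867401123047), 77.38801574707031) 0.048073526182756565 [ 0.374 -0.384] [ 0.442 -0.268]
sand ((577.2118530273438, -263.62939453125), (118.96612548828125, 64.77607727050781), 62.9681510925293) 0.043432655691959615 [ 0.524 -0.329] [ 0.629 -0.199]
tape ((479.7040710449219, -451.65576171875), (69.6318588256836, 47.748451232910156), 11.063385963439941) 0.07020510048765782 [ 0.445 -0.477] [ 0.513 -0.424]
rim ((546.4800415039062, 52.05492401123047), (220.04397583007812, 301.5004577636719), 79.11573028564453) 0.10581277227597008 [ 0.38  -0.083] [0.7   0.188]
tillfloor ((490.05133056640625, 34.520751953125), (138.9248046875, 168.25657653808594), 79.34056854248047) 0.07480022903444448 [ 0.396 -0.047] [0.584 0.118]
lid face [0.537 0.147 0.264] [0.152 0.881 0.448] 0.003474691404006598
```

View pics/topcrop.png

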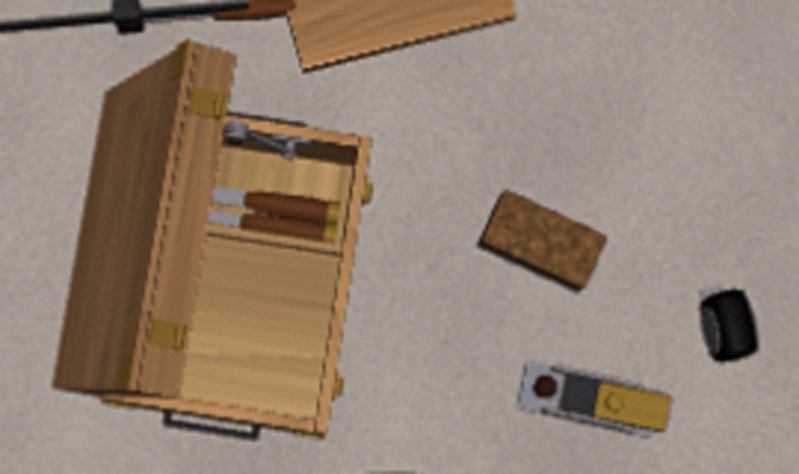

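The top view, the crop and the size checks agree: rim 301 mm, till 168 mm, plane 140 × 50 mm, and lid normal 1.10 rad. That puts the chest at about (0.548, 0.057) with its x axis at 79.3°. The plane is at about (0.408, −0.312), at 77.4°. Next I check that the key poses are reachable.

```bash
cat >> h.py <<'E'
C=np.array([.548,.057,0]); A=np.radians(79.3)
RC=Ro.from_euler('z',A).as_matrix()
def w(p): return C+RC@np.array(p,float)
def wq(z,y=(0,1,0)): return quat(RC@np.array(z,float),RC@np.array(y,float))
S=np.array([.78,0,-.63])/np.hypot(.78,.63)
KN=np.array([.019,-.124,.153])
T=.3; TZ=np.array([np.sin(T),0,-np.cos(T)])
B=np.radians(77.6); PX=np.array([np.cos(B),np.sin(B),0]); PY=np.array([-np.sin(B),np.cos(B),0])
PQz=np.sin(T)*PX+np.array([0,0,-np.cos(T)])
PM=np.array([.4083,-.3115,0])
E
python3 - <<'E'
from h import *
np.set_printoptions(precision=2,suppress=True)
def t(n,p,q):
    r=planner.inverse_kinematics(list(p),list(q)); print(n,p,None if r is None else np.array(r))
for s in (1,-1):
    t('grasp',PM-.012*PX+[0,0,.008],quat(PQz,s*PY))
    t('above',PM-.012*PX+[0,0,.25],quat(PQz,s*PY))
    t('till',w([-.03-.012,.053,.075]),wq(TZ,(0,s,0)))
    t('tillup',w([-.06,.053,.25]),wq(TZ,(0,s,0)))
    t('knee',w(KN-.012*S),wq(S,(0,s,0)))
    t('kneepre',w(KN-.08*S),wq(S,(0,s,0)))
    t('knee2',w(KN+.03*S),wq(S,(0,s,0)))
    t('kneeX',w(KN-.012*S),wq(S,(s*.63,0,s*.78)))
    for th in (1.05,.8,.5,.2,0):
        n=np.array([np.sin(th),0,np.cos(th)]); d=np.array([-np.cos(th),0,np.sin(th)])
        p=np.array([.115,0,.1])+.21*d+.045*n
        for a in (th,th*.6):
            t(f'lid{th} {a:.2f}',w(p),wq([-np.sin(a),0,-np.cos(a)],(0,s,0)))
E
```

```text
grasp [ 0.41 -0.32  0.01] [-1.05  0.19 -0.25  1.35  0.2  -2.42]
above [ 0.41 -0.32  0.25] [-1.05  0.09  0.08  1.79  0.2  -2.42]
till [0.49 0.03 0.07] [-0.41 -0.21 -0.52  1.33  0.29 -1.8 ]
tillup [0.48 0.01 0.25] [-0.45 -0.25 -0.23  1.67  0.29 -1.84]
knee [0.67 0.04 0.16] [-0.49  0.46  0.17  1.63  0.84 -2.03]
kneepre [ 0.66 -0.01  0.2 ] [-0.57  0.5   0.28  1.79  0.81 -2.14]
knee2 [0.68 0.08 0.13] [-0.44  0.45  0.11  1.53  0.85 -1.96]
kneeX [0.67 0.04 0.16] [-0.49  0.46  0.17  1.63  0.84 -0.46]
lid1.05 1.05 [0.56 0.11 0.3 ] None
lid1.05 0.63 [0.56 0.11 0.3 ] [ 0.25  0.41  0.47  1.92 -0.56 -1.05]
lid0.8 0.80 [0.55 0.06 0.28] [ 0.23  0.42  0.36  1.91 -0.71 -1.  ]
lid0.8 0.48 [0.55 0.06 0.28] [ 0.11  0.19  0.22  1.75 -0.46 -1.24]
lid0.5 0.50 [0.54 0.01 0.24] [ 0.04  0.11  0.05  1.63 -0.49 -1.31]
lid0.5 0.30 [0.54 0.01 0.24] [-0.06  0.01 -0.01  1.59 -0.3  -1.43]
lid0.2 0.20 [ 0.53 -0.02  0.19] [-0.17 -0.07 -0.17  1.47 -0.2  -1.56]
lid0.2 0.12 [ 0.53 -0.02  0.19] [-0.22 -0.09 -0.18  1.47 -0.12 -1.6 ]
lid0 0.00 [ 0.53 -0.04  0.15] [-0.31 -0.1  -0.27  1.41  0.   -1.7 ]
lid0 0.00 [ 0.53 -0.04 
[... 489 characters left out ...]
0.67 0.04 0.16] [-0.49  0.46  0.17  1.63  0.84  2.68]
lid1.05 1.05 [0.56 0.11 0.3 ] None
lid1.05 0.63 [0.56 0.11 0.3 ] [ 0.25  0.41  0.47  1.92 -0.56  2.09]
lid0.8 0.80 [0.55 0.06 0.28] [ 0.23  0.42  0.36  1.91 -0.71  2.14]
lid0.8 0.48 [0.55 0.06 0.28] [ 0.11  0.19  0.22  1.75 -0.46  1.91]
lid0.5 0.50 [0.54 0.01 0.24] [ 0.04  0.11  0.05  1.63 -0.49  1.83]
lid0.5 0.30 [0.54 0.01 0.24] [-0.06  0.01 -0.01  1.59 -0.3   1.71]
lid0.2 0.20 [ 0.53 -0.02  0.19] [-0.17 -0.07 -0.17  1.47 -0.2   1.58]
lid0.2 0.12 [ 0.53 -0.02  0.19] [-0.22 -0.09 -0.18  1.47 -0.12  1.54]
lid0 0.00 [ 0.53 -0.04  0.15] [-0.31 -0.1  -0.27  1.41  0.    1.44]
lid0 0.00 [ 0.53 -0.04  0.15] [-0.31 -0.1  -0.27  1.41  0.    1.44]
```

```bash
python3 - <<'E'
from h import *
np.set_printoptions(precision=4,suppress=True)
q=quat(PQz,-PY); g=PM-.012*PX+[0,0,.008]
env.movep(list(g-.15*PQz),q)
c=cam('wrist','wr1.png'); W=xyz(c); z=W[...,2]
m=(z>.012)&(z<.055)&(np.hypot(W[...,0]-PM[0],W[...,1]-PM[1])<.09)
P=W[m]; r=cv2.minAreaRect((P[:,:2]*1000).astype(np.float32)); print(r,P[:,2].max(),m.sum(),env.get_obs()['clock'])
E
```

```text
((405.1960754394531, -316.1351318359375), (138.5150146484375, 51.89213180541992), 76.39118957519531) 0.04591635709015054 6505 1.325
```

View pics/wr1.png

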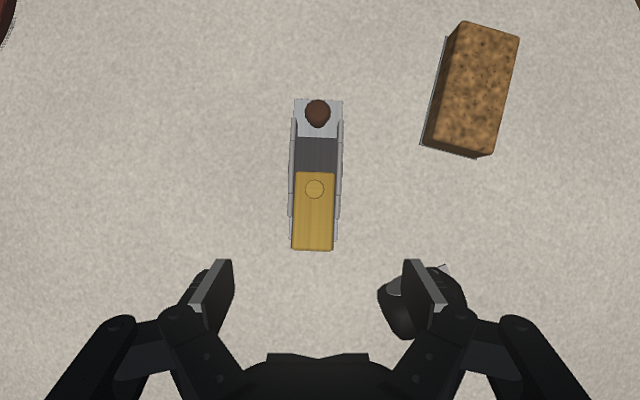

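The plane (centre about (316,172)) sits squarely between the open fingers, and the sanding block is well clear on the right. I'll grasp it, lift it and carry it to above the till.

```bash
python3 - <<'E'
from h import *
np.set_printoptions(precision=3,suppress=True)
q=quat(PQz,-PY); g=np.array([.407,-.3125,0])-.012*PX+[0,0,.008]
print(env.servo_line(list(g),velocity=.1,force_limit=15))
print(effector.move_gripper(0.03,force=80))
o=env.get_obs();print(o['gripper_width'],o['grip_force'],o['tcp_pos'],o['wrist_force'])
env.servo_line(list(g+[0,0,.2]),velocity=.15); env.dwell(.3)
o=env.get_obs();print(o['gripper_width'],o['grip_force'],o['tcp_pos'],o['wrist_force'],o['torque'])
env.movep(list(w([-.042,.053,.22])),wq(TZ,(0,-1,0))); env.dwell(.2)
cam('wrist','wr2.png'); c=cam('scene'); cv2.imwrite('pics/sc2.png',cv2.resize(c['image'][100:300,180:440],None,fx=3,fy=3))
o=env.get_obs();print(o['tcp_pos'],o['wrist_force'],o['clock'])
E
```

```text
False
False
0.04841086411289434 84.46201086044312 [ 0.404 -0.325  0.009] [-3.764 -0.383  7.144]
0.04880418861180136 83.31504464149475 [ 0.404 -0.324  0.208] [-0.221 -0.471 -8.225] [-0.949  0.231  0.019]
[0.488 0.025 0.22 ] [-0.153  0.258 -9.08 ] 6.8417
```

View pics/sc2.png

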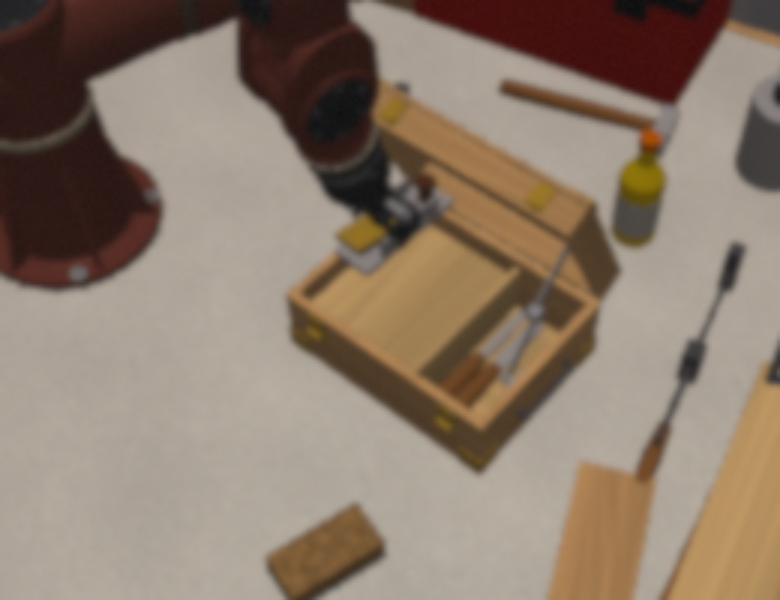

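View pics/wr2.png

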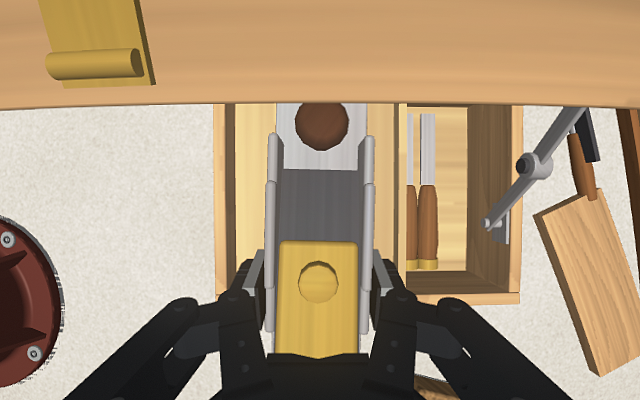

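The wrist view shows the plane level between the left wall and the divider, with its nose just short of the lid. The stay knee is visible at about (532,165). I'll measure the knee, then lower the plane, shifting toward +x below the lid edge so its tail clears the front wall.

```bash
python3 - <<'E'
from h import *
np.set_printoptions(precision=4,suppress=True)
W=xyz(dict(np.load('wrist.npz')))
for u,v in [(524,165),(535,165),(545,165),(488,222),(560,135),(517,200),(228,200),(403,200)]: print(u,v,W[v,u],RC.T@(W[v,u]-C))
q=wq(TZ,(0,-1,0))
env.servo_line(list(w([-.042,.053,.15])),velocity=.08)
env.servo_line(list(w([-.030,.053,.12])),velocity=.05); env.dwell(.2)
hit=env.servo_line(list(w([-.030,.053,.070])),velocity=.03,force_limit=6)
o=env.get_obs();print(hit,o['tcp_pos'],o['wrist_force'],o['clock'])
E
```

```text
524 165 [nan nan nan] [nan nan nan]
535 165 [0.6602 0.05   0.1629] [ 0.014  -0.1116  0.1629]
545 165 [0.6689 0.0486 0.1619] [ 0.0142 -0.1204  0.1619]
488 222 [ 0.6581 -0.0007  0.0883] [-0.0362 -0.1189  0.0883]
560 135 [0.6671 0.068  0.1827] [ 0.0329 -0.115   0.1827]
517 200 [0.6657 0.0213 0.127 ] [-0.0132 -0.1223  0.127 ]
228 200 [0.4075 0.0696 0.0897] [-0.0137  0.1404  0.0897]
403 200 [0.5786 0.0368 0.083 ] [-0.0141 -0.0338  0.083 ]
True [0.4903 0.0374 0.0737] [-0.7408 -2.6925  5.3861] 10.2583
```

Contact came at the expected height (TCP 0.0737), and the knee agrees with the geometry to within about 3 mm. I'll release and retract.

```bash
python3 - <<'E'
from h import *
np.set_printoptions(precision=4,suppress=True)
effector.move_gripper(.075)
p=np.array(env.get_obs()['tcp_pos']); z=RC@TZ
env.servo_line(list(p-.06*z),velocity=.06)
env.servo_line(list(p-.17*z),velocity=.15); env.dwell(.3)
c=cam('wrist','wr3.png'); W=xyz(c)
L=(W-C)@RC
m=(L[...,2]>.078)&(L[...,2]<.125)&(abs(L[...,0])<.11)&(L[...,1]>-.025)&(L[...,1]<.13)
P=L[m];r=cv2.minAreaRect((P[:,:2]*1000).astype(np.float32)); print(r,P[:,2].max(),P.min(0),P.max(0))
print(env.get_obs()['clock'],env.get_obs()['wrist_force'])
E
```

```text
((0.002593994140625, 52.49201202392578), (154.90542602539062, 220.02105712890625), 89.98738098144531) 0.11336134853272407 [-0.11  -0.025  0.078] [0.11   0.13   0.1134]
13.0167 [ 0.0473  0.1552 -0.3013]
```

View pics/wr3.png

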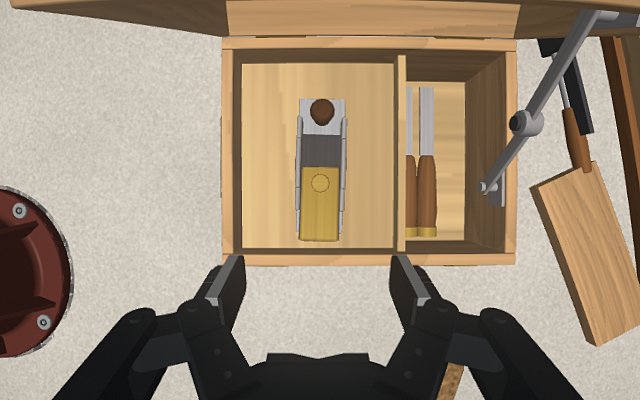

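The plane stands flat and free in the till, tail clear of the front wall, and the stay is intact with its knee at (527,123). Next I break the stay.

```bash
python3 - <<'E'
from h import *
np.set_printoptions(precision=4,suppress=True)
k=KN+[0,.003,0]
effector.move_gripper(0)
q=wq(S,(0,-1,0)); env.movep(list(w(k-.09*S)),q); env.dwell(.2)
hit=env.servo_line(list(w(k+.02*S)),velocity=.05,force_limit=25)
o=env.get_obs();print(hit,RC.T@(np.array(o['tcp_pos'])-C)-k,(np.array(o['tcp_pos'])-w(k))@(RC@S),o['wrist_force'],o['clock'])
c=cam('top','top4.png'); W=xyz(c)
P=W[150:220,262:285].reshape(-1,3);P=P[P[:,2]>.15];cc=P.mean(0);n=np.linalg.svd(P-cc)[2][2];n*=np.sign(n[2]);print('lid',n,np.arccos(n[2]))
env.servo_line(list(w(k-.09*S)),velocity=.1); env.dwell(.2)
c=cam('wrist','wr4.png'); print(env.get_obs()['clock'])
E
```

```text
True [ 0.0103 -0.0005 -0.0132] 0.016314553718023914 [-1.787  -6.0181  2.6724] 16.9
lid [0.1579 0.842  0.5158] 1.0288288236211647
18.4167
```

View pics/wr4.png

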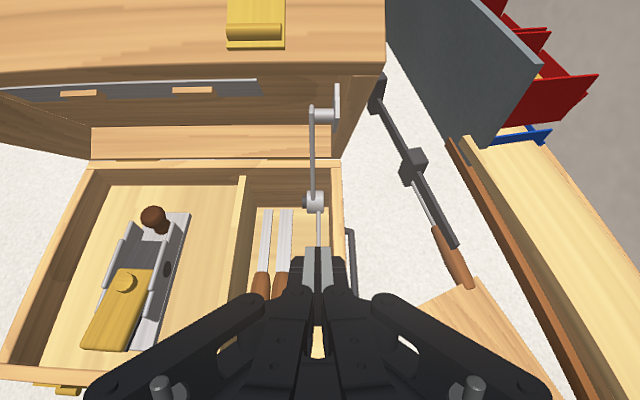

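The stay has folded: the knee at (315,200) sits back toward the hinges and the lid has sunk to about 1.03 rad. I'll go over the lid and push it down from its outer face along its arc.

```bash
python3 - <<'E'
from h import *
np.set_printoptions(precision=3,suppress=True)
def pose(th,off=0,f=.6,r=.205):
    n=np.array([np.sin(th),0,np.cos(th)]); d=np.array([-np.cos(th),0,np.sin(th)]); a=th*f
    return list(w(np.array([.115,0,.1])+r*d+(.045+off)*n)),wq([-np.sin(a),0,-np.cos(a)],(0,-1,0))
env.servo_line(list(w([-.08,-.06,.45])),velocity=.2)
env.movep(list(w([.06,0,.45])),wq([-np.sin(.4),0,-np.cos(.4)],(0,-1,0)))
env.movep(*pose(1.07,.05)); env.dwell(.2)
print(env.get_obs()['clock'],env.get_obs()['wrist_force'])
for th in np.arange(1.07,.04,-.1):
    p,q=pose(th)
    hit=env.servo_line(p,q,velocity=.09,force_limit=25)
    o=env.get_obs(); print(round(th,2),hit,o['wrist_force'],np.array(o['tcp_pos'])-p,o['clock'])
    if hit: break
E
```

```text
Traceback (most recent call last):
station.MotionError: the arm cannot follow that straight line within its joint ranges
```

```bash
cat > lid.py <<'E'
from h import *
np.set_printoptions(precision=3,suppress=True)
def pose(th,off=0,f=.6,r=.205):
    n=np.array([np.sin(th),0,np.cos(th)]); d=np.array([-np.cos(th),0,np.sin(th)]); a=th*f
    return list(w(np.array([.115,0,.1])+r*d+(.045+off)*n)),wq([-np.sin(a),0,-np.cos(a)],(0,-1,0))
def dn(a): return wq([-np.sin(a),0,-np.cos(a)],(0,-1,0))
E
python3 - <<'E'
from lid import *
for n,p,q in [('a',w([-.11,-.08,.28]),dn(-.6)),('b',w([-.08,0,.42]),dn(0)),('c',w([.06,0,.42]),dn(.3)),('d',*pose(1.07,.05)),('d2',*pose(1.07,.03)),('e',*pose(1.07))]:
    r=planner.inverse_kinematics(list(p),list(q)); print(n,np.array(p),None if r is None else np.array(r))
E
```

```text
a [ 0.606 -0.066  0.28 ] [-0.598  0.278  0.275  1.834  0.544  1.085]
b [ 0.533 -0.022  0.42 ] [-0.286  0.044  0.389  1.916  0.     1.472]
c [0.559 0.116 0.42 ] [ 0.127  0.329  0.681  2.018 -0.285  1.898]
d [0.567 0.155 0.325] [ 0.317  0.57   0.705  2.052 -0.552  2.174]
d2 [0.563 0.138 0.316] [ 0.294  0.512  0.611  2.003 -0.56   2.148]
e [0.558 0.112 0.301] [ 0.258  0.434  0.487  1.935 -0.571  2.108]
```

```bash
python3 - <<'E'
from lid import *
env.movep(list(w([-.11,-.08,.28])),dn(-.6))
env.movep(list(w([-.08,0,.42])),dn(0))
env.movep(list(w([.06,0,.42])),dn(.3))
env.movep(*pose(1.07,.05)); env.dwell(.2)
print(env.get_obs()['clock'],env.get_obs()['wrist_force'])
for th in np.arange(1.07,.04,-.1):
    p,q=pose(th)
    hit=env.servo_line(p,q,velocity=.09,force_limit=25)
    o=env.get_obs(); print(round(th,2),hit,o['wrist_force'],np.array(o['tcp_pos'])-p,o['clock'])
    if hit: break
E
```

```text
20.9583 [0.291 0.047 0.578]
1.07 False [-0.541  0.362 -0.239] [ 0.    -0.     0.001] 21.6667
0.97 False [-0.28  -0.85  -1.128] [0.    0.    0.001] 22.05
0.87 False [-0.011 -0.505  0.274] [-0.  0.  0.] 22.4333
0.77 False [ 0.748  0.094 -0.537] [-0.  0.  0.] 22.8167
0.67 False [-0.38  -0.041  0.734] [-0.  0.  0.] 23.2
0.57 False [0.254 0.077 0.229] [-0.  0.  0.] 23.5833
0.47 False [-0.236  0.479 -0.002] [-0.  0.  0.] 23.9667
0.37 False [-0.337  0.351 -0.455] [-0. -0.  0.] 24.35
0.27 False [-0.166 -1.17   0.052] [-0. -0.  0.] 24.7333
0.17 False [-0.226 -0.007 -0.163] [-0. -0.  0.] 25.1167
0.07 False [-0.445 -0.086  0.278] [-0. -0.  0.] 25.5
```

```bash
python3 - <<'E'
from lid import *
c=cam('scene'); cv2.imwrite('pics/sc5.png',cv2.resize(c['image'][100:300,180:440],None,fx=3,fy=3))
W=xyz(c); print((W[150:230:10,300:380:10].reshape(-1,3)-C)@RC)
E
```

```text
[[-0.109  0.015  0.427]
 [-0.12  -0.034  0.468]
 [-0.095 -0.048  0.457]
 [ 0.268  0.205  0.01 ]
 [ 0.297  0.174  0.007]
 [ 0.328  0.143  0.003]
 [ 0.351  0.108  0.007]
 [ 0.383  0.078  0.002]
 [-0.112  0.014  0.389]
 [-0.105 -0.019  0.406]
 [-0.084 -0.038  0.401]
 [ 0.229  0.173  0.002]
 [ 0.252  0.138  0.006]
 [ 0.278  0.105  0.008]
 [ 0.305  0.074  0.006]
 [ 0.335  0.043  0.002]
 [-0.107  0.022  0.336]
 [-0.11  -0.021  0.369]
 [-0.082 -0.036  0.355]
 [ 0.082  0.056  0.148]
 [ 0.105  0.028  0.149]
 [ 0.236  0.073  0.004]
 [ 0.261  0.041  0.005]
 [ 0.287  0.009  0.005]
 [-0.084  0.048  0.249]
 [-0.111 -0.021  0.326]
 [-0.082 -0.036  0.31 ]
 [   nan    nan    nan]
 [ 0.069 -0.     0.146]
 [ 0.092 -0.028  0.147]
 [ 0.115 -0.055  0.146]
 [ 0.244 -0.022  0.004]
 [-0.059  0.077  0.151]
 [-0.099 -0.008  0.255]
 [-0.088 -0.04   0.27 ]
 [ 0.012 -0.001  0.145]
 [ 0.034 -0.028  0.146]
 [ 0.053 -0.057  0.149]
 [ 0.077 -0.083  0.147]
 [ 0.101 -0.109  0.145]
 [-0.089  0.05   0.146]
 [-0.092  0.     0.191]
 [-0.093 -0.044  0.228]
 [-0.024 -0.03   0.148]
 [-0.001 -0.055  0.145]
 [ 0.021 -0.082  0.146]
 [ 0.043 -0.109  0.146]
 [ 0.062 -0.136  0.149]
 [-0.114  0.029  0.133]
 [-0.099 -0.004  0.146]
 [-0.079 -0.031  0.148]
 [-0.056 -0.056  0.145]
 [-0.037 -0.084  0.149]
 [-0.014 -0.108  0.147]
 [ 0.007 -0.135  0.147]
 [ 0.053 -0.147  0.11 ]
 [-0.114  0.032  0.071]
 [-0.111 -0.013  0.108]
 [-0.109 -0.056  0.145]
 [-0.089 -0.083  0.148]
 [-0.069 -0.109  0.149]
 [-0.047 -0.134  0.148]
 [-0.005 -0.146  0.112]
 [ 0.045 -0.158  0.068]]
```

View pics/sc5.png

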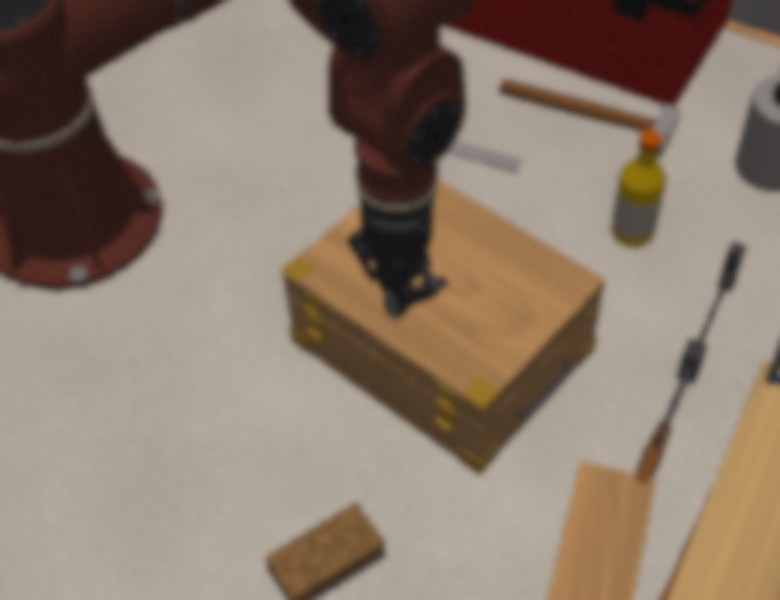

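The lid is down, with its outer face at z ≈ 0.147 front and back. I'll press it lightly to make sure it is shut, lift clear and check it.

```bash
python3 - <<'E'
from lid import *
p=w([-.09,0,.142])
print(env.servo_line(list(p),dn(0),velocity=.03,force_limit=18)); o=env.get_obs(); print(o['tcp_pos'],o['wrist_force'])
env.servo_line(list(p+[0,0,.16]),velocity=.15); env.movep(list(w([-.22,.05,.33])),dn(0)); env.dwell(.3)
for n in ('top','scene'):
    c=cam(n,n+'6.png'); L=(xyz(c)-C)@RC
    m=(abs(L[...,0])<.1)&(abs(L[...,1])<.13)&(abs(L[...,2]-.145)<.03); P=L[m]
    k=np.linalg.lstsq(np.c_[P[:,:2],np.ones(len(P))],P[:,2],rcond=None)[0]; print(n,m.sum(),k, 'front z',k[2]-.115*k[0])
W=xyz(dict(np.load('top.npz')))
z=W[...,2];u,v=np.meshgrid(range(640),range(400))
for n,a in dict(sand=(385,445,155,205),tape=(460,495,190,230)).items():
    m=(z>.012)&(u>a[0])&(u<a[1])&(v>a[2])&(v<a[3]); print(n,cv2.minAreaRect((W[m][:,:2]*1000).astype(np.float32)))
print(env.get_obs()['clock'],env.get_obs()['wrist_force'])
E
```

```text
True
[ 0.532 -0.031  0.145] [-2.518  2.025  7.699]
top 6351 [ 0.002 -0.001  0.144] front z 0.1434800250674153
scene 3329 [ 0.001 -0.     0.147] front z 0.1471786061784016
sand ((446.6810302734375, -115.19195556640625), (85.87401580810547, 79.51979064941406), 85.99530792236328)
tape ((463.33746337890625, -323.826904296875), (69.6969223022461, 305.7061462402344), 7.321209907531738)
28.2833 [0.108 0.112 0.368]
```

The lid is shut, sloping less than 0.003 rad. The arm hides the sanding block and tape in the top view, so I couldn't re-measure them, but no move went near them. Handing in.

```bash
python3 -c "
from h import *
print(env.sign_off())"
```

```text
the job is handed in; nothing more can be done
None
```

The job is handed in at about 28 s of the 58 s allowed, with no verdict shown: the plane was set down in the left-hand till (last seen just before the lid came down), the stay is broken at its knee, the lid is fully shut, and no move went near the other bench items, though I didn't re-measure them at the end.

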